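# Set the ratchet knob of a bench dough roller

### The arm

A 6-joint arm with a two-finger parallel gripper is mounted at the origin on the work surface. World frame = base frame: x ahead of the robot, y to its left, z up, the work surface at z = 0. Lengths are in m, angles in rad, forces in N, time in s.
With the tool pointing down it reaches from about 0.325 to 0.775 m from the base axis. Payload 5.5 kg.
Tool frame: the origin (TCP) lies between the finger pads, 19 mm behind the fingertips; this is the grasp point; z points along the fingers, y is the line along which they close (so a half turn about z gives the same grasp; the last joint's range is limited). The gripper opens to 85 mm and grips with 20 to 120 N. Pads are 22 mm wide; open, the fingers measure 114 mm over their backs; the gripper's body (76 mm by 85 mm) begins 54 mm behind the grasp point. The pads swing forward as they close: fully open they stand 13 mm farther back than shut.
Start: joints at [1.224, 0.091, 1.231, -0, 1.82, -0.057], TCP at [0.171, 0.575, 0.25] pointing down, gripper open.
Joint ranges: [-2.87, 2.87], [-0.86, 2.18], [0.17, 2.46], [-1.51, 4.65], [0.06, 2.69], [-2.65, 2.65]. Speed limits (rad/s): [2.57, 2.57, 3.01, 3.14, 3.14, 3.14].

### API

Orientations are given as a unit quaternion [x, y, z, w].
In Python, from plant import * gives the robot as it stands.
- The arm moves only by the tool move_arm, never from a script. Its argument "deltas" is a list of rows, each a list of 5 numbers: the closure, from 0 (fully open) to 1 (shut), then the shift along the tool's x, y, z in units of 0.25 m (1.0 is 0.25 m), then the turn about the tool's z in units of 45 degrees (1.0 is 45 degrees). A call has 1 to 12 rows; each row shifts and turns the commanded pose from where the row before left it, along the tool's axes as they then stand; what a row does not reach is not made up. A row lasts 1/10 s, in which the tool goes at most 50 mm and 8.59 degrees, less where a joint would pass 70% of its speed; a pose out of reach is approached as far as the arm can. A call with a number of a shift or a turn outside -1 to 1 is refused whole. A call with a gripper value outside its range is refused whole. The fingers move at their own pace and stop on an object; "grip_force" is the grip in N (left out, the last holds). Time passes only in rows, so rows that do not move let the fingers close. It gives the time, the measured TCP pose, the force, the opening and the grip force at its end, in the units of the state.
- state(): the state, without advancing time (a new reading comes with each control period).
- camera(name): name is "scene" or "top"; returns (picture, depth): 420x560x3 uint8, red, green, blue; 420x560 float32, m along the optical axis (not along the pixel's ray), 0 where there is no reading.
- get_calibration(name): a dict with "fx", "fy", "cx", "cy" (pixels), "R" (3x3) and "t" (3): a world point X has camera coordinates R X + t. Camera axes: x right, y down, z forward; pixel columns grow to the right and rows downward; lengths in m; the calibration is good to about 2 mm. A picture is of the moment at which its call begins. get_calibration takes no time and is no camera call.
- hand_in(): hands the job in; it is judged then, once.
Trained networks look in the newest picture that a camera, given by its name, has taken for a name from the list of things; names that differ only in an ending like _2 or _b are one class to them, and where a whole thing is asked for, a point or a joint stands for the part that bears it (a point fixed in the world has none). Each returns a list of dicts, best first, with "p" (0 to 1); they miss things now and then, are a little off and sometimes report something else, mostly with a low value. They report only what shows in the picture. A call takes as long as a camera call.
- search_frame(query, camera): "at" ([column, row] in pixels, amid what is visible of it).
- masks_of(query, camera): "region" (420x560 bool, what is visible of it) and "at" ([column, row] in pixels, amid what is visible of it).
The state is a dict: "t": time; "joint_positions": joint angles; "qd": joint speeds; "tau": joint torques, N m; "position": TCP position; "tcp_rot": TCP orientation; "contact_force": force on the tool from outside, world axes, zero at the start; "torque": the same for the moment, N m; "opening": opening from 0.0 (shut) to 1.0 (fully open); "grip_force": force on a finger pad.
Only numpy, scipy, OpenCV 4.12 (cv2) and the standard library are available. Lean on these libraries where they do the work, as an engineer would, in place of code of your own. Each camera call takes 0.05 s, during which the arm holds its last target. There are 200 camera calls.

### The job

Set the dough roller's gap: wind the black ratchet knob clockwise (seen from above) until the sprung pawl holds it at the tooth where its pointer stands nearest the small marker fin, then let go. On the way, let go at least once, two teeth or more on from where it started and short of the marked tooth, so that the pawl alone holds it for a moment, and take a fresh grip. Do not shift the marker or disturb the cutter, jar and brush.

Things in the scene. Friction and masses are not known exactly. Their poses are not given: they have to be found in the camera images.
- knob: Black bar knob fixed on the ratchet wheel; vertical axis. Origin on the axis at its underside (the wheel's top, 128 mm above the work surface), z up. Bar 18 mm wide (own y), 56 mm long (own x, -30 to +26 mm), flat sides from 5 to 39 mm above the origin. A low pointed nose (2 to 14 mm high) runs along +x to 40 mm. Within 70 mm of the axis nothing else rises more than 2 mm above the wheel's top.
- knob_grip (a point): On the knob's axis, 28 mm above its underside (156 mm above the work surface): the height at which to put the TCP to pinch the bar's two flat sides from above.
- wheel (a joint): Angle (rad) of knob and steel wheel (84 mm across), growing clockwise from above. 12 teeth: the pawl holds it at 0, 0.524, 1.047 ... A return spring (0.10 N m at 0, +0.02 per rad) pulls it back, so let go between teeth, it falls back to the last tooth passed. The pawl allows clockwise turning only: a tooth passed cannot be given back. Starts at rest at 0 or 0.524; limit 5.6.
- marker (a joint): Angle (rad) of the marker about the same axis, in the same sense and from the same zero as wheel: the pointer stands at the marker when the two are equal. It lies between 2.62 and 4.19 and not usually exactly at a tooth. Stiff enough to stay put, but a shove shifts it.
- pointer_tip (a point): Tip of the knob's pointer nose, 40 mm from the axis, at the level of the wheel's top.
- marker_tip (a point): Inner top edge of the marker fin, 46 mm from the axis: a small upright black fin (12 mm wide, 46 to 64 mm from the axis) just outside the wheel, pointed toward the axis, its top 130 mm above the work surface.
- pawl (a joint): Swing (rad) of the sprung steel pawl, 45 mm long, beside the wheel: about 0.22 when its tip lies behind a tooth, about 0.05 when riding over a tooth's crest. It works by itself; leave it alone.
- roller_stand: The dough roller, fixed. Origin on the work surface under the knob's axis. White housing 150 mm square, 110 mm high, with wheel, pawl and marker on top; rollers and a second upright (132 mm high) run from it along its +y to 380 mm, feed tables reach 110 mm to either side in x. At wheel = 0 the pointer points 45 degrees clockwise of the stand's +x, seen from above.
- cutter: Bystander: steel ring biscuit cutter, 64 mm across, 35 mm high. Origin at the centre of its underside.
- flour_jar: Bystander: white jar with a wooden lid, 90 mm across, 130 mm high. Origin at the centre of its underside.
- pastry_brush: Bystander: pastry brush 190 mm long lying on the work surface. Origin under its middle.

How it is judged:
By the outcome, as a careful person would: the job done as asked, in the order asked, and still so for the second after the job is handed in, with the robot touching nothing.
It also fails if it takes over 64 s, if anything falls off the work surface, if the arm or the gripper's body presses on something with over 40 N, if the wrist force passes 120 N, or if a joint passes its speed limit or range.

## Working session

There is one attempt and no reset: what is moved stays moved. The work goes in short steps, Python scripts to look and compute and a tool call to move; the robot and the scene stay as the last step left them, time stands still between calls to the robot, and variables do not carry over. Pictures are saved under pics/ and viewed, at most 10 in all, crops included, and the job is handed in when it is done.

Besides the shell and the picture viewer there is one more tool, called after "Emit:" as name(argument=value, ...) on one line, values as JSON. move_arm: Moves the arm, as the interface text tells. Its arguments: {"type":"object","properties":{"deltas":{"type":"array"},"grip_force":{"type":"number"}},"required":["deltas"]}

```bash
mkdir -p pics; ls; cat > h.py <<'E'
from plant import *
import numpy as np, cv2
def save(n,im): cv2.imwrite('pics/'+n,cv2.cvtColor(im,cv2.COLOR_RGB2BGR))
def atz(name,px,z):
    c=get_calibration(name);R=np.array(c['R']);t=np.array(c['t'])
    d=R.T@np.array([(px[0]-c['cx'])/c['fx'],(px[1]-c['cy'])/c['fy'],1]);o=-R.T@t
    return o+d*(z-o[2])/d[2]
def cloud(name,dep):
    c=get_calibration(name);R=np.array(c['R']);t=np.array(c['t'])
    v,u=np.mgrid[:420,:560]
    P=np.stack([(u-c['cx'])/c['fx']*dep,(v-c['cy'])/c['fy']*dep,dep],-1)
    return (P-t)@R
E
python3 - <<'E'
from h import *
np.set_printoptions(precision=4,suppress=True)
for n in ('top','scene'):
    im,d=camera(n); save(n+'0.png',im); np.save(n+'0.npy',d)
    c=get_calibration(n); print(n,c['fx'],-np.array(c['R']).T@c['t'])
    for q in ('knob','knob_grip','pointer_tip','marker_tip','marker','roller_stand','flour_jar','cutter','pastry_brush'):
        r=search_frame(q,n)
        print(q,[(np.round(x['at'],1),round(x['p'],2)) for x in r[:2]])
s=state();print(s)
E
```

```text
pics
top 386.2782107395296 [ 0.4571 -0.0348  0.9352]
knob [(array([277.2, 194.9]), 0.62)]
knob_grip [(array([357.8, 212.4]), 0.63), (array([273.2, 194.7]), 0.57)]
pointer_tip [(array([274.9, 196.4]), 0.78)]
marker_tip []
marker []
roller_stand [(array([202.6, 218.3]), 0.75)]
flour_jar [(array([335.2, 139.9]), 0.78)]
cutter [(array([356.1, 207.9]), 0.8)]
pastry_brush [(array([221.6, 288.9]), 0.81)]
scene 407.9850987221417 [ 0.9362 -0.3702  0.6615]
knob [(array([298. , 210.3]), 0.74), (array([286.1, 190.8]), 0.16)]
knob_grip []
pointer_tip [(array([293.4, 208.9]), 0.73)]
marker_tip [(array([285.2, 187.5]), 0.48)]
marker [(array([288.9, 190.5]), 0.36)]
roller_stand [(array([327.1, 204.5]), 0.76)]
flour_jar [(array([289.5, 325.5]), 0.78), (array([287. , 193.2]), 0.39)]
cutter [(array([213.3, 275.1]), 0.91)]
pastry_brush [(array([296.2, 213.1]), 0.56)]
{'t': 1.0, 'joint_positions': array([ 1.2243,  0.0911,  1.2307,  0.    ,  1.8198, -0.0567]), 'qd': array([ 0.0011, -0.0005,  0.0008,  0.0014, -0.0019,  0.002 ]), 'tau': array([  0.0001, -45.8466, -41.8115,  -0.0003,   0.0006,   0.    ]), 'position': array([0.1715, 0.575 , 0.25  ]), 'tcp_rot': array([ 0.1444,  0.9895,  0.    , -0.    ]), 'contact_force': array([ 1.1953, -0.14  , -0.4275]), 'torque': array([ 0.0182, -0.0398,  0.007 ]), 'grip_force': 0.0, 'opening': 0.9971869650259763}
```

```bash
python3 - <<'E'
import cv2
a=cv2.imread('pics/top0.png');b=cv2.imread('pics/scene0.png')
cv2.imwrite('pics/tc.png',cv2.resize(a[145:245,215:335],None,fx=6,fy=6,interpolation=cv2.INTER_CUBIC)[:600,:800])
cv2.imwrite('pics/sc.png',cv2.resize(b[150:270,230:370],None,fx=5,fy=5,interpolation=cv2.INTER_CUBIC))
E
```

```text
(no output)
```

View pics/top0.png

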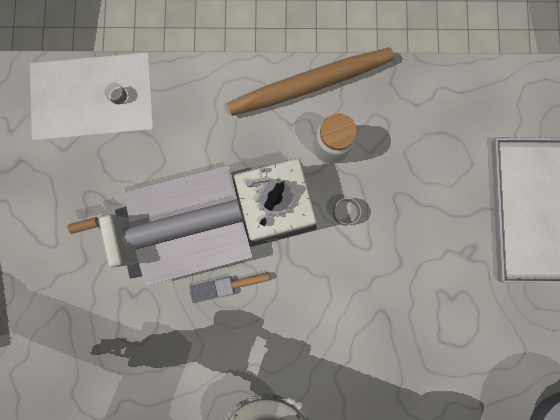

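View pics/tc.png

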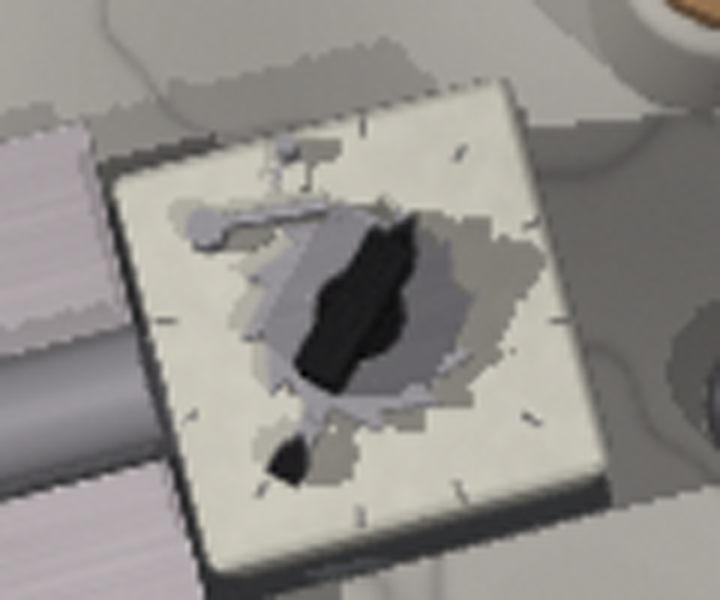

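View pics/sc.png

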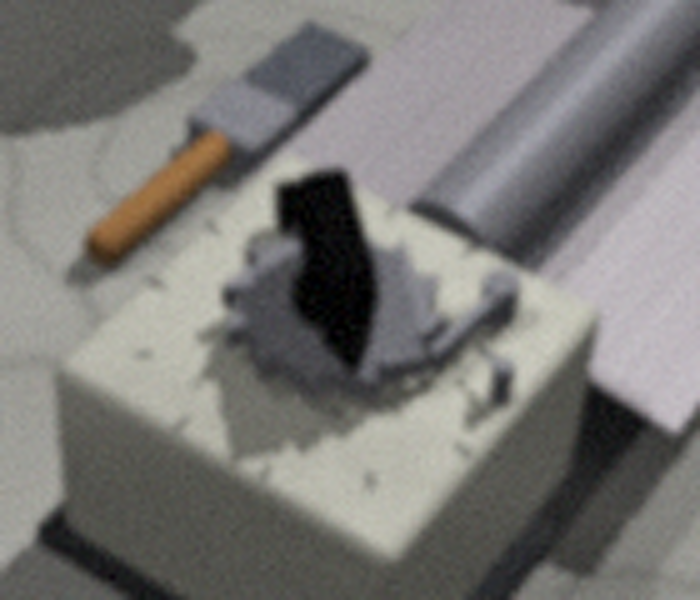

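The top view shows the knob at about (274,195) with its pointer tip at (284,181). The marker fin is at (263,222) with its inner tip near (265.5,218). The housing is to the right of the rollers, with the jar up-right at (337,132) and the cutter at (348,210).

```bash
python3 - <<'E'
from h import *
np.set_printoptions(precision=4,suppress=True)
f=lambda p:(215+p[0]/6-.4,145+p[1]/6-.4)
C=np.array([atz('top',f(p),.11)[:2] for p in [(112,180),(505,85),(605,470),(215,570)]])
print(C, np.linalg.norm(C-np.roll(C,-1,0),axis=1)); o=C.mean(0); print('axis sq',o)
# depth-based
d=np.load('top0.npy');P=cloud('top',d)
m=(abs(P[...,2]-.11)<.004)&(np.linalg.norm(P[...,:2]-o,axis=-1)<.12)
r=cv2.minAreaRect(P[m][:,:2].astype(np.float32)*1000);print('rect',r, np.median(P[m][:,2]))
k=(P[...,2]>.155)&(np.linalg.norm(P[...,:2]-o,axis=-1)<.06)
rk=cv2.minAreaRect(P[k][:,:2].astype(np.float32)*1000);print('knob',rk,np.median(P[k][:,2]))
y=C[0]+C[3]-C[1]-C[2];print('stand +y dir deg',np.degrees(np.arctan2(y[1],y[0])))
sx=np.degrees(np.arctan2(y[1],y[0]))-90
for n,p,z in [('pointer',(415,217),.137),('pointer',(415,217),.13),('marker tip',(303,437),.13),('marker mid',(290,462),.13)]:
    q=atz('top',f(p),z)[:2]-o; a=np.degrees(np.arctan2(q[1],q[0])); w=np.radians((sx-45-a)%360)
    print(n,q,np.linalg.norm(q),a,'angle',w,w/(np.pi/6))
m=(P[...,2]>.122)&(np.linalg.norm(P[...,:2]-o,axis=-1)>.045)&(np.linalg.norm(P[...,:2]-o,axis=-1)<.07)
im=cv2.imread('pics/top0.png'); mm=m&(im.max(-1)<45)
print('black pts',mm.sum(),(P[mm]-[*o,0]))
q=(P[mm]-[*o,0]).mean(0);print(np.degrees(np.arctan2(q[1],q[0])))
for n,z,at in [('flour_jar',.13,(337,132)),('cutter',.035,(348,210)),('pastry_brush',.01,(228,287))]: print(n,atz('top',at,z))
E
```

```text
[[ 0.6096  0.0721]
 [ 0.6454 -0.0696]
 [ 0.5061 -0.1056]
 [ 0.4696  0.0328]] [0.1462 0.1439 0.1432 0.1454]
axis sq [ 0.5577 -0.0176]
rect ((553.115966796875, 4.0107574462890625), (148.62689208984375, 194.8121795654297), 15.143698692321777) 0.10970481127542192
knob ((557.33740234375, -17.18073844909668), (18.008928298950195, 55.53569030761719), 60.41156005859375) 0.16635579678443532
stand +y dir deg 104.47066245064104
pointer [ 0.0346 -0.0197] 0.03978823140210541 -29.63747401387959 angle 6.267619352006994 11.970271215484022
pointer [ 0.0358 -0.0197] 0.04083324939099532 -28.840778807681954 angle 6.25371439752399 11.943714708610768
marker tip [-0.042   0.0188] 0.04603177131194957 155.88247348731784 angle 3.029685439984072 5.786272965444107
marker mid [-0.0508  0.0232] 0.05582700915377597 155.40575483994496 angle 3.038005749986383 5.802163587023204
black pts 26 [[-0.0454  0.0231  0.1306]
 [-0.0454  0.021   0.1306]
 [-0.0472  0.0254  0.1272]
 [-0.0474  0.0232  0.1293]
 [-0.0475  0.021   0.1317]
 [-0.0473  0.019   0.1285]
 [-0.0495  0.0273  0.1295]
 [-0.0496  0.0252  0.1306]
 [-0.0494  0.0232  0.1278]
 [-0.0494  0.0211  0.129 ]
 [-0.0494  0.019   0.1292]
 [-0.0515  0.0295  0.1281]
 [-0.0517  0.0272  0.1318]
 [-0.0517  0.0251  0.1322]
 [-0.0515  0.0232  0.1284]
 [-0.0515  0.0211  0.1287]
 [-0.0516  0.0189  0.1307]
 [-0.0537  0.0293  0.13  ]
 [-0.0537  0.0272  0.1299]
 [-0.0538  0.0251  0.1316]
 [-0.0537  0.0231  0.1297]
 [-0.0535  0.0211  0.1278]
 [-0.0536  0.0189  0.1294]
 [-0.0558  0.0251  0.1299]
 [-0.0557  0.0231  0.1283]
 [-0.0558  0.0209  0.1302]]
155.40492293499975
flour_jar [ 0.6996 -0.1503  0.13  ]
cutter [ 0.5413 -0.1883  0.035 ]
pastry_brush [0.3593 0.0923 0.01  ]
```

Emit:
move_arm(deltas=[[0,-0.135,-0.114,0,0],[0,-0.135,-0.114,0,0],[0,-0.135,-0.114,0,0],[0,-0.135,-0.114,0,0],[0,-0.135,-0.114,0,0],[0,-0.135,-0.114,0,0],[0,-0.135,-0.114,0,0],[0,-0.135,-0.114,0,0],[0,-0.135,-0.114,0,0],[0,-0.135,-0.114,0,0],[0,-0.135,-0.114,0,0],[0,-0.135,-0.114,0,0]], grip_force=60)

```text
t: 2.2
position: [0.4625, 0.1298, 0.2503]
tcp_rot: [0.144, 0.99, 0.0, 0.0]
contact_force: [-0.1, 1.3, -0.1]
opening: 0.999
grip_force: 0.0
```

```bash
cat >> h.py <<'E'
def rel(o=(.5585,-.018,.156)):
    from scipy.spatial.transform import Rotation as Rn
    np.set_printoptions(precision=4,suppress=True)
    s=state();R=Rn.from_quat(s['tcp_rot']).as_matrix();y=R[:,1]
    print('t',s['t'],'pos',s['position'],'ydeg',np.degrees(np.arctan2(y[1],y[0])),'j6',np.degrees(s['joint_positions'][5]),
     'tool units to go',R.T@(np.array(o)-s['position'])/.25,'F',s['contact_force'],'T',s['torque'],'open',s['opening'],'grip',s['grip_force'])
E
python3 -c "from h import *;rel()"
```

```text
t 2.2 pos [0.4625 0.1298 0.2503] ydeg 73.39072851191575 j6 -61.77433536694776 tool units to go [-0.5366 -0.457   0.3774] F [-0.0896  1.3063 -0.1431] T [-0.0086  0.0137  0.0225] open 0.9991465598430174 grip 0.0
```

Emit:
move_arm(deltas=[[0,-0.13,-0.114,0,0],[0,-0.13,-0.114,0,0],[0,-0.13,-0.114,0,0],[0,-0.11,-0.09,0,0],[0,0,0,0,0.145],[0,0,0,0,0.145],[0,0,0,0,0],[0,0,0,0,0]])

```text
t: 3.0
position: [0.5508, -0.0076, 0.2501]
tcp_rot: [0.254, 0.967, 0.0, 0.0]
contact_force: [-0.6, -0.0, -0.3]
opening: 1.001
grip_force: 0.0
```

```bash
python3 -c "from h import *;rel()"
```

```text
t 3.0 pos [ 0.5508 -0.0076  0.2501] ydeg 60.52217820835924 j6 -64.85401221112313 tool units to go [-0.0474 -0.0209  0.3762] F [-0.5863 -0.0208 -0.2637] T [0.0804 0.0638 0.0198] open 1.0007164220979619 grip 0.0
```

Emit:
move_arm(deltas=[[0,-0.047,-0.021,0.08,0],[0,0,0,0.1,0],[0,0,0,0.1,0],[0,0,0,0.096,0],[0,0,0,0,0],[0,0,0,0,0]])

```text
t: 3.6
position: [0.5582, -0.0178, 0.1564]
tcp_rot: [0.255, 0.967, -0.0, -0.0]
contact_force: [-0.4, 0.2, 0.2]
opening: 0.998
grip_force: 0.0
```

```bash
python3 -c "from h import *;rel()"
```

```text
t 3.6 pos [ 0.5582 -0.0178  0.1564] ydeg 60.450302296037954 j6 -65.76534780086261 tool units to go [-0.0014 -0.0002  0.0016] F [-0.4217  0.2095  0.2451] T [-0.0218 -0.0069 -0.0265] open 0.9978597103169308 grip 0.0
```

Emit:
move_arm(deltas=[[1,0,0,0,0],[1,0,0,0,0],[1,0,0,0,0],[1,0,0,0,0],[1,0,0,0,0],[1,0,0,0,0],[1,0,0,0,0],[1,0,0,0,0]], grip_force=60)

```text
t: 4.4
position: [0.5594, -0.0167, 0.1569]
tcp_rot: [0.255, 0.967, 0.002, 0.001]
contact_force: [2.8, 5.0, 0.5]
opening: 0.199
grip_force: 61.1
```

```bash
python3 -c "from h import *;rel()"
```

```text
t 4.4 pos [ 0.5594 -0.0167  0.1569] ydeg 60.430618033439444 j6 -65.69380958629905 tool units to go [ 0.0005 -0.0064  0.0036] F [2.7913 5.0109 0.5344] T [ 0.5632 -0.3603  0.0279] open 0.19909574102735272 grip 61.13008439540863
```

Emit:
move_arm(deltas=[[1,0,0.006,0,0],[1,0,0,0,0.1],[1,0,0,0,0.15],[1,0,0,0,0.15],[1,0,0,0,0.15],[1,0,0,0,0.15],[1,0,0,0,0.15]])

```text
t: 5.1
position: [0.5598, -0.0162, 0.1569]
tcp_rot: [0.56, 0.828, 0.001, 0.001]
contact_force: [2.4, 3.0, 3.0]
opening: 0.2
grip_force: 61.3
```

```bash
python3 -c "from h import *;rel()"
```

```text
t 5.1 pos [ 0.5598 -0.0162  0.1569] ydeg 21.869874428384623 j6 -27.035806108018463 tool units to go [-0.0048 -0.0075  0.0036] F [2.4205 2.9505 2.9822] T [ 0.3194 -0.1455  0.1333] open 0.20045565690579042 grip 61.322577595710754
```

Emit:
move_arm(deltas=[[1,0,0,0,0.16],[1,0,0,0,0.16],[1,0,0,0,0.16],[1,0,0,0,0.16],[1,0,0,0,0.16],[1,0,0,0,0.16],[1,0,0,0,0.16],[1,0,0,0,0.16],[1,0,0,0,0],[1,0,0,0,0]])

```text
t: 6.1
position: [0.5606, -0.0162, 0.1569]
tcp_rot: [0.889, 0.458, 0.002, 0.001]
contact_force: [6.5, 2.1, 0.8]
opening: 0.2
grip_force: 61.1
```

```bash
python3 -c "from h import *;rel()"
```

```text
t 6.1 pos [ 0.5606 -0.0162  0.1569] ydeg -35.46888795926146 j6 30.30245023857427 tool units to go [-0.0108 -0.0025  0.0035] F [6.452  2.0713 0.824 ] T [ 0.4659 -0.5985  0.1118] open 0.1997000300467723 grip 61.1179518699646
```

Emit:
move_arm(deltas=[[0,0,0,0,0],[0,0,0,0,0],[0,0,0,0,0],[0,0,0,0,0],[0,0,0,0,0],[0,0,0,0,0],[0,0,0,0,0],[0,0,0,0,0],[0,0,0,0,0],[0,0,0,0,0]])

```text
t: 7.1
position: [0.5591, -0.0168, 0.156]
tcp_rot: [0.889, 0.458, -0.0, 0.0]
contact_force: [1.0, -0.8, 0.6]
opening: 1.002
grip_force: 0.0
```

```bash
python3 - <<'E'
from h import *
rel((.5603,-.0162,.156))
im,d=camera('scene'); save('s1.png',cv2.resize(im[120:270,200:390],None,fx=4,fy=4))
E
```

```text
t 7.1 pos [ 0.5591 -0.0168  0.156 ] ydeg -35.50519947320972 j6 30.302463335591334 tool units to go [ 0.0046  0.0025 -0.0001] F [ 0.9984 -0.7851  0.6105] T [ 0.0039  0.006  -0.0248] open 1.0024230664353704 grip 0.0
```

View pics/s1.png

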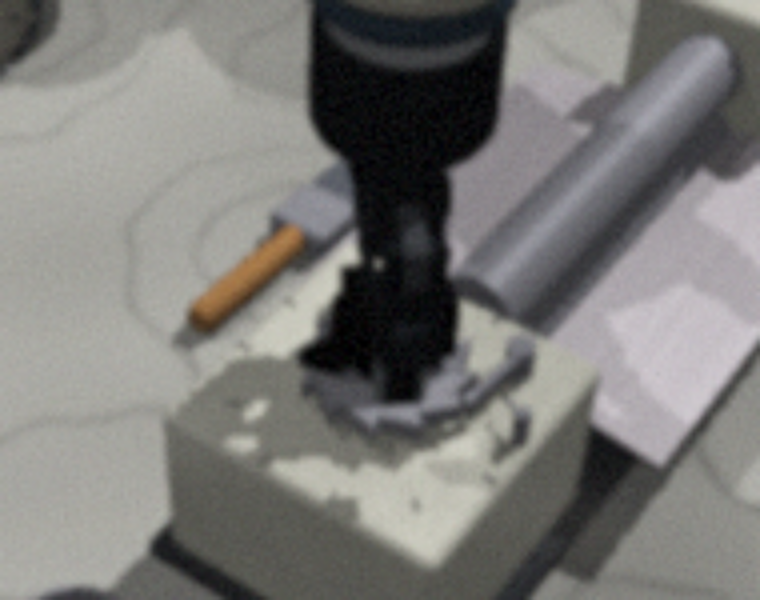

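The picture shows the fingers open and clear of the knob. The pointer tip is at crop (305,355), to the left, so it has moved on and the pawl is holding it. Next I take the fresh grip.

Emit:
move_arm(deltas=[[0,0.0046,0.0025,0,-0.13],[0,0,0,0,0],[1,0,0,0,0],[1,0,0,0,0],[1,0,0,0,0],[1,0,0,0,0],[1,0,0,0,0],[1,0,0,0,0],[1,0,0,0,0],[1,0,0,0,0]], grip_force=60)

```text
t: 8.15
position: [0.5605, -0.0163, 0.1562]
tcp_rot: [0.865, 0.503, 0.0, 0.0]
contact_force: [1.3, -0.5, 0.5]
opening: 0.2
grip_force: 60.0
```

```bash
python3 -c "from h import *;rel()"
```

```text
t 8.15 pos [ 0.5605 -0.0163  0.1562] ydeg -29.66354847097206 j6 24.52475620559035 tool units to go [-0.0098 -0.0036  0.0007] F [ 1.3436 -0.5427  0.5421] T [-0.0897 -0.1885  0.0782] open 0.20027202884070033 grip 60.02603352069855
```

Emit:
move_arm(deltas=[[1,0,0,0,0.16],[1,0,0,0,0.16],[1,0,0,0,0.16],[1,0,0,0,0.16],[1,0,0,0,0.16],[1,0,0,0,0.16],[1,0,0,0,0.16],[1,0,0,0,0.16],[1,0,0,0,0.16],[1,0,0,0,0.16]])

```text
t: 9.15
position: [0.5608, -0.0169, 0.1562]
tcp_rot: [0.995, -0.104, 0.001, 0.001]
contact_force: [3.2, -2.9, 0.5]
opening: 0.2
grip_force: 59.9
```

Emit:
move_arm(deltas=[[1,0,0,0,0.16],[1,0,0,0,0.16],[1,0,0,0,0.11],[1,0,0,0,0.1],[1,0,0,0,0],[1,0,0,0,0]])

```text
t: 9.75
position: [0.5607, -0.0172, 0.1562]
tcp_rot: [0.952, -0.305, 0.001, 0.001]
contact_force: [2.5, -5.5, 1.1]
opening: 0.2
grip_force: 59.9
```

```bash
python3 -c "from h import *;rel()"
```

```text
t 9.75 pos [ 0.5607 -0.0172  0.1562] ydeg -125.5276543637672 j6 120.34758456872768 tool units to go [-0.0053  0.008   0.0007] F [ 2.4558 -5.4728  1.0641] T [-0.5561 -0.4335  0.1379] open 0.20008309234893606 grip 59.916173815727234
```

Emit:
move_arm(deltas=[[0,0,0,0,0],[0,0,0,0,0],[0,0,0,0,0],[0,0,0,0,0],[0,0,0,0,0],[0,0,0,0,0],[0,0,0,0,0],[0,0,0,0,0]])

```text
t: 10.55
position: [0.5603, -0.0162, 0.156]
tcp_rot: [0.952, -0.305, -0.0, -0.0]
contact_force: [-0.7, -0.8, 0.3]
opening: 1.002
grip_force: 0.0
```

Emit:
move_arm(deltas=[[0,0,0,-0.08,0],[0,0,0,-0.12,0],[0,0,0,-0.15,0],[0,0,0,-0.15,0],[0,0.18,0,0,0],[0,0.18,0,0,0],[0,0.18,0,0,0],[0,0.18,0,0,0],[0,0.1,0,0,0],[0,0,0,0,0],[0,0,0,0,0]])

```text
t: 11.65
position: [0.7273, -0.1354, 0.2795]
tcp_rot: [0.952, -0.305, -0.001, -0.0]
contact_force: [-1.1, 0.4, -0.3]
opening: 1.001
grip_force: 0.0
```

```bash
python3 - <<'E'
from h import *
rel()
im,d=camera('top'); save('t2.png',cv2.resize(im[130:270,180:366],None,fx=4,fy=4,interpolation=cv2.INTER_CUBIC))
P=cloud('top',d);o=np.array([.5595,-.017])
r=np.linalg.norm(P[...,:2]-o,axis=-1)
k=(P[...,2]>.155)&(P[...,2]<.175)&(r<.045)
print(cv2.minAreaRect(P[k][:,:2].astype(np.float32)*1000))
mm=(P[...,2]>.122)&(P[...,2]<.14)&(r>.045)&(r<.07)&(im.max(-1)<45)
q=P[mm][:,:2].mean(0)-o;print(mm.sum(),q,np.degrees(np.arctan2(q[1],q[0])))
E
```

```text
t 11.65 pos [ 0.7273 -0.1354  0.2795] ydeg -125.53117409434007 j6 112.34691638883811 tool units to go [-0.8213  0.0097  0.4958] F [-1.0578  0.4111 -0.2857] T [ 0.013  -0.032   0.0302] open 1.000928757202028 grip 0.0
((560.80078125, -19.1135196685791), (18.07093620300293, 55.84127426147461), 60.82774353027344)
25 [-0.0528  0.0229] 156.51431432356947
```

View pics/t2.png

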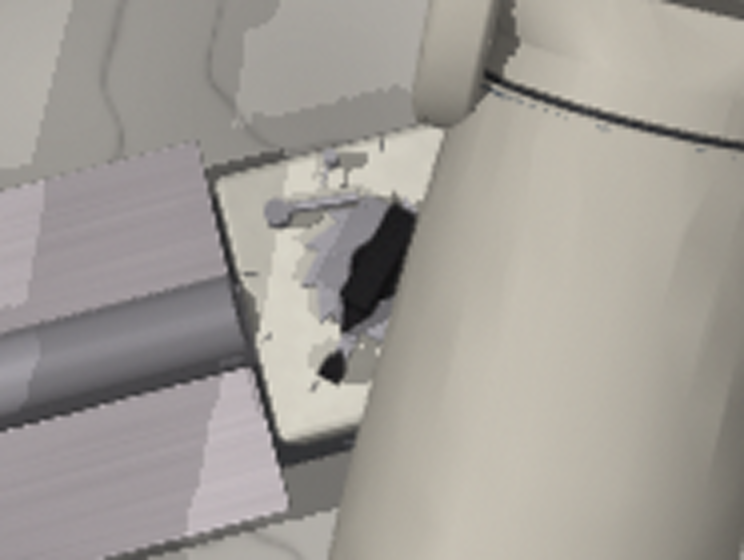

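The pointer tip is at crop (345,328), right beside the unmoved marker fin at (333,367), and the bar sits at the 180° tooth. The arm is clear of everything.

```bash
python3 -c "
from plant import *
print(hand_in())"
```

```text
the job is handed in; nothing more can be done
None
```

I wound the knob clockwise six teeth to 3.14 rad, the tooth nearest the marker (measured at about 3.04 rad). On the way I let go and re-gripped at the third tooth, and I handed the job in at about 12 s; the marker reads the same as before within measurement error, and the arm stayed clear of the cutter, jar and brush, though I did not re-measure those three.

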